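Load the petal die and shift the die cutter's gated lever

ROBOT

A 6-joint arm with a two-finger parallel gripper is mounted at the origin on the work surface. World frame = base frame: x ahead of the robot, y to its left, z up, the work surface at z = 0. Lengths are in mm, angles in degrees, forces in N, time in s.
With the tool pointing down it reaches from about 300 to 850 mm from the base axis. Payload 4.2 kg.
Tool frame: the origin (TCP) lies between the finger pads; the fingertips stand 25 mm ahead of it and the grasp point (between the pads) lies 6 mm ahead of it; x points along the fingers, y is the direction in which the jaws open and shut, and the axes are right-handed (so a half turn about x gives the same grasp; the last joint's range is limited). The gripper opens to 91 mm and grips with 3 to 60 N. Pads are 32 mm wide; open, the fingers measure 118 mm over their backs; the gripper's body (76 mm by 178 mm) begins 60 mm behind the grasp point.
Start: joints at [70.187, 18.312, 89.639, -0, 72.044, -1.146], TCP at [184.04, 544.766, 238.976] pointing down, gripper open.
Joint ranges: [-177.97, 177.97], [-48.28, 115.42], [12.27, 149.76], [-77.06, 257.06], [2.81, 150.46], [-146.56, 146.56]. Speed limits (degrees/s): [147.25, 147.25, 180, 180, 180, 180].

INTERFACE

Orientations are given as [roll, pitch, yaw] about the fixed x, y, z axes, in that order (R = Rz(yaw) Ry(pitch) Rx(roll)).
In Python, from workcell import env gives the robot as it stands.
- The arm moves only by the tool jog_arm, never from a script. Its argument "plan" is one flat list of numbers, 4 for each row, row after row: the shift along the tool's x, y, z in cm, then the turn about the tool's x in units of 6 degrees (1.0 is 6 degrees). In form: [tx, ty, tz, turn, tx, ty, tz, turn, ...]. A call has 1 to 12 rows; each row shifts and turns the commanded pose from where the row before left it, along the tool's axes as they then stand; what a row does not reach is not made up. A row lasts 1/12 s, in which the tool goes at most 41.7 mm and 7.16 degrees, less where a joint would pass 70% of its speed; a pose out of reach is approached as far as the arm can. A call with a gripper value outside its range is refused whole. "claw" is the finger opening in cm, from 0 to 9.12, set as the call begins (left out, the last holds). The fingers move at their own pace and stop on an object; "newtons" is the grip in N (left out, the last holds). Time passes only in rows, so rows that do not move let the fingers close. It gives the time, the measured TCP pose, the force and the opening at its end, in the units of the state.
- env.state(): the state, without advancing time (a new reading comes with each control period).
- env.grab_frame(name): name is "side" or "top"; returns the picture (400x640x3 uint8, red, green, blue); there is no depth.
- env.calibration(name): a dict with "vertical_fov" (degrees; the focal length in pixels is half the picture's height over the tangent of half this angle, whatever the lens; pixels are square), "cx", "cy" (the principal point, pixels), "k1" (the pictures are not rectified: a ray, as slopes to the right and down, at radius r is drawn at 1 + k1 r^2 times it, then the intrinsics apply), "origin" and "orientation" of the camera in the world. Camera axes: x right, y down, z forward; pixel columns grow to the right and rows downward; lengths in mm; the calibration is good to about 2 mm. A picture is of the moment at which its call begins. calibration takes no time and is no camera call.
- env.job_done(): hands the job in, once; it reports no verdict.
The state is a dict: "time_s": time; "qpos": joint angles; "qvel": joint speeds; "effort": joint torques, N m; "ee_pos": TCP position; "ee_rot": TCP orientation; "force": force on the tool from outside, world axes, zero at the start; "torque": the same for the moment, N m; "gripper_width": finger opening in mm.
Only numpy, scipy, OpenCV 4.12 (cv2) and the standard library are available. Lean on these libraries where they do the work, as an engineer would, in place of code of your own. Each camera call takes 0.05 s, during which the arm holds its last target.

TASK

Lay the blue petal die flat on the floor of the die cutter's infeed tray, lengthwise inside its low rim, and let go of it. Then guide the cutter's lever out of its park slot and through the zigzag gate to the very end of the slot that has the blue marks beside it, and leave it there. Do not move the lever out of its park lane before the die lies in the tray, and leave the other dies and everything else on the table where they are.

Things in the scene. Friction and masses are not known exactly. Their poses are not given: they have to be found in the camera images.
- gate_pivot (a point): Point at table height under the middle of the gate, about which the lever tilts. Its x axis is u (away from the robot), y is v (towards the tray), z up: the machine's frame. The blue-grey gate box, 116 (u) x 148 (v) x 140 mm tall, is centred here. The machine (grey base, 180 x 560 mm) is fixed; its place and yaw vary from run to run.
- gate_top (a point): Middle of the gate plate's top, 140 mm over gate_pivot, same axes. Slot 16 mm wide; centre line (u,v) in mm: park lane (-34,-45) to (12,-45); cross to (12,-15); lane v=-15 from u=-12 to dead end A (34,-15); cross (-12,-15) to (-12,15); lane v=15 from dead end B (-34,15) to (12,15); cross to (12,45); on to dead end C (34,45). All else of the plate is solid.
- knob (a point): Centre of the lever's black 36 mm ball knob, 210 mm up the lever from gate_pivot. The 10 mm stick tilts both ways, does not spin, and stays where left; about 1 N at the knob moves it. With the stick at (u,v) in the plate's top, the knob is 210 mm * (u,v,140)/|(u,v,140)| from gate_pivot, 195 to 210 mm high. It can be pinched from above, fingers upright.
- stick (a point): Point on the stick's axis 145 mm from gate_pivot, where it passes the gate plate. It starts in the park lane, anywhere from the near end (u = -34 mm) to u = -8 mm. Its centre can pass each slot end by at most 3 mm.
- mark_blue: Pair of blue strips, each 24 (u) x 11 (v) x 2 mm, on the gate plate at both sides of one dead-end slot, 14.5 mm off its centre line. The origin lies between them on the plate's top, at the slot's end point: A (34,-15), B (-34,15) or C (34,45) mm in gate_top's frame, drawn anew each run. Axes as gate_top.
- mark_yellow: The same in yellow, at another of the three slot ends.
- mark_pink: The same in pink, at the remaining slot end.
- tray_mid (a point): Centre of the infeed tray's floor, 30 mm over the table, 215 mm from gate_pivot along +v; axes as gate_pivot. Inside the rim the floor is 76 mm (x) by 150 mm (y); the rim is 8 mm wide and 5 mm higher than the floor. The gate box wall is 141 mm away towards -y, the roller head (163 mm tall) 125 mm towards +y.
- die_blue_mid (a point): Centre of the blue petal die: a block 120 (its x) x 56 (y) x 36 mm (z), lower half plywood, upper half blue foam with two flower outlines; 0.15 to 0.31 kg. The point is half-way up, 18 mm over the underside. Starts flat on the table at the robot's right. In the tray its long side lies along the tray's y axis, either way round.
- die_yellow_mid (a point): Centre (half-way up) of the yellow die, same block in yellow. To be left alone.
- die_pink_mid (a point): Centre (half-way up) of the pink die, same block in pink. To be left alone.
- spool: Pink ribbon spool, 72 mm in diameter, 46 mm tall, standing upright at the far side; origin at the centre of its underside. To be left alone.
- bead_jar: Amber glass jar of 64 mm diameter, 85 mm tall, at the far side; origin at the centre of its underside. To be left alone.
- glue_gun: Cream hot-glue gun lying on its side, about 165 x 120 x 34 mm, at the far side; origin on its underside. To be left alone.
- yoke (a joint): Fore-aft tilt of the lever about gate_pivot's y axis, rad; 0 upright, positive leans to +u (u at the plate = 140 mm * tan of it).
- lever (a joint): Sideways tilt of the lever, rad; 0 upright, positive leans to +v (v at the plate = 140 mm * tan of it / cos of the fore-aft tilt).
Mind the look-alikes: they are no part of the job. Of the things that look like the part that bears die_blue_mid, take the one that is farthest from the robot's base at the start.

How it is judged (in metres and radians):
On the way, in this order (a step that is already met when the one before it is completed fails the run):
1. the blue die lies flat in the tray, let go, while the lever is still in its park lane (x of die_blue_mid in the frame of tray_mid between -0.013 and 0.013 m and y of die_blue_mid in the frame of tray_mid between -0.018 and 0.018 m and z of die_blue_mid in the frame of tray_mid between 0.014 and 0.0215 m and angle between die_blue_mid's own z axis and vertical below 0.06 rad and y of stick in the frame of gate_pivot below -0.036 m and contact force between the fingers and die_blue below 0.1 N), for 0.2 s.
2. the lever stands at the end of the slot with the blue marks, the die still in the tray (x of die_blue_mid in the frame of tray_mid between -0.013 and 0.013 m and y of die_blue_mid in the frame of tray_mid between -0.018 and 0.018 m and z of die_blue_mid in the frame of tray_mid between 0.014 and 0.0215 m and angle between die_blue_mid's own z axis and vertical below 0.06 rad and horizontal distance between stick and mark_blue below 0.0085 m), for 0.2 s.
At the end, for the whole second after the job is handed in: The blue die lies flat (within 0.06 rad) on the tray's floor inside the rim (centre within 13 mm across and 18 mm along of the tray's centre, and between 14 and 21.5 mm over its floor), and the lever's stick stands within 8.5 mm of the end of the slot with the blue marks, both at rest (all of step 2 and velocity of joint yoke between -0.05 and 0.05 rad/s and velocity of joint lever between -0.05 and 0.05 rad/s and linear speed of die_blue below 0.02 m/s); the robot touches nothing.
It fails at once if the yellow die is moved by more than 30 mm (distance of die_yellow_mid from where it was at the start of the episode above 0.03 m).
It fails at once if the pink die is moved by more than 30 mm (distance of die_pink_mid from where it was at the start of the episode above 0.03 m).
It fails at once if the ribbon spool is moved by more than 30 mm (distance of spool from where it was at the start of the episode above 0.03 m).
It fails at once if the bead jar is moved by more than 30 mm (distance of bead_jar from where it was at the start of the episode above 0.03 m).
It fails at once if the glue gun is moved by more than 30 mm (distance of glue_gun from where it was at the start of the episode above 0.03 m).
It also fails if it takes over 67 s, if anything falls off the work surface, if the arm or the gripper's body presses on something with over 40 N, if the wrist force passes 120 N, or if a joint passes its speed limit or range.

## Working session

There is one attempt and no reset: what is moved stays moved. The work goes in short steps, Python scripts to look and compute and a tool call to move; the robot and the scene stay as the last step left them, time stands still between calls to the robot, and variables do not carry over. Pictures are saved under pics/ and viewed, and the job is handed in when it is done.

Besides the shell and the picture viewer there is one more tool, called after "Emit:" as name(argument=value, ...) on one line, values as JSON. jog_arm: Moves the arm, as the interface text tells. Its arguments: {"type":"object","properties":{"plan":{"type":"array"},"claw":{"type":"number"},"newtons":{"type":"number"}},"required":["plan"]}

```bash
ls; mkdir -p pics; cat > h.py <<'E'
import numpy as np, cv2
from workcell import env
E
python3 - <<'E'
from h import *
for n in ("side","top"):
    print(n, env.calibration(n))
    cv2.imwrite(f"pics/{n}0.png", env.grab_frame(n)[:,:,::-1])
print(env.state())
E
```

```text
pics
side {'vertical_fov': 53.30511967314153, 'cx': 317.2434070585942, 'cy': 196.34278643783225, 'k1': -0.018901058207503364, 'origin': array([ -47.48940369, -751.09914471,  671.98915032]), 'orientation': array([-121.8664444 ,   -1.46045721,  -37.73637047])}
top {'vertical_fov': 49.602078731907824, 'cx': 311.68400891410784, 'cy': 198.1001547430681, 'k1': -0.011639368839612982, 'origin': array([ 465.26417498,  -75.791193  , 1113.80694437]), 'orientation': array([-176.74454394,   -0.20811485,  -91.28087685])}
{'time_s': 0.1, 'qpos': array([ 7.01885193e+01,  1.83486579e+01,  8.96982875e+01,  1.34769195e-03,
        7.20451143e+01, -1.14501491e+00]), 'qvel': array([ 0.03058989, -0.07984157, -0.15284051,  0.06774747, -0.13399249,
       -0.00645055]), 'effort': array([-1.18099804e-03, -4.13330197e+01, -2.32511258e+01,  7.28028500e-02,
        4.22356767e-02, -6.66398341e-05]), 'ee_pos': array([183.87944543, 544.37505455, 238.20516311]), 'ee_rot': array([ -91.94246986,   89.90793133, -110.60935213]), 'force': array([-0.16822577, -0.51387957,  0.64197489]), 'torque': array([-0.04009829, -0.02206849, -0.00542582]), 'gripper_width': 90.98881075752446}
```

View pics/side0.png

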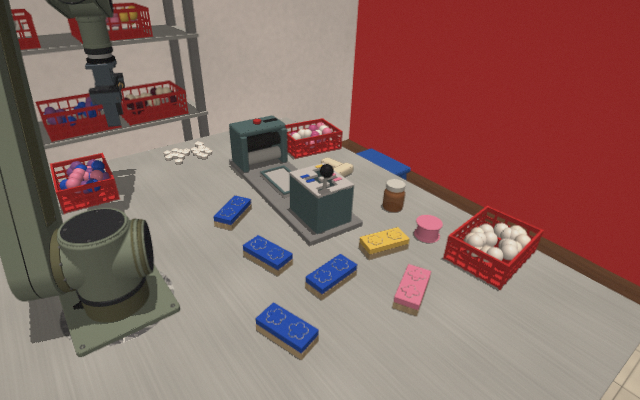

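View pics/top0.png

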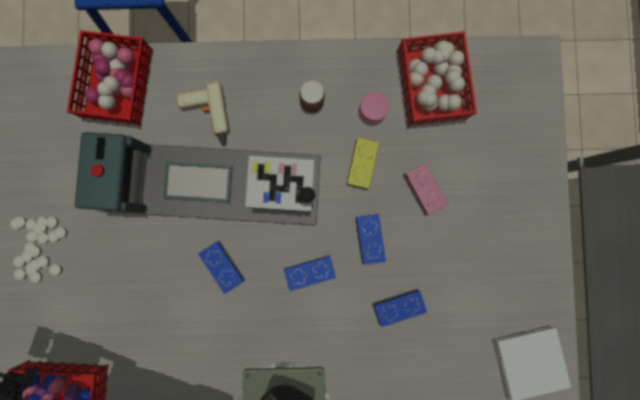

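```bash
cat >> h.py <<'E'
from scipy.spatial.transform import Rotation as Ro
CAL={n:env.calibration(n) for n in ("side","top")}
def KRt(n):
    c=CAL[n]; f=200/np.tan(np.radians(c["vertical_fov"]/2))
    return f,c["cx"],c["cy"],c["k1"],np.array(c["origin"]),Ro.from_euler("xyz",c["orientation"],degrees=True).as_matrix()
def ray(n,uv):
    f,cx,cy,k,o,R=KRt(n); d=np.array([(uv[0]-cx)/f,(uv[1]-cy)/f]); s=d.copy()
    for _ in range(20): s=d/(1+k*(s@s))
    return o,R@np.array([*s,1.])
def atz(n,uv,z):
    o,d=ray(n,uv); return o+d*(z-o[2])/d[2]
def proj(n,P):
    f,cx,cy,k,o,R=KRt(n); q=R.T@(np.asarray(P,float)-o); s=q[:2]/q[2]; s=s*(1+k*(s@s)); return np.array([cx+f*s[0],cy+f*s[1]])
def tri(a,b):
    o1,d1=ray("side",a);o2,d2=ray("top",b)
    t=np.linalg.lstsq(np.c_[d1,-d2],o2-o1,rcond=None)[0]
    p,q=o1+d1*t[0],o2+d2*t[1]; return (p+q)/2,np.linalg.norm(p-q)
def crop(n,x0,y0,x1,y1,s,name,img=None):
    im=env.grab_frame(n)[:,:,::-1] if img is None else img
    c=cv2.resize(np.ascontiguousarray(im[y0:y1,x0:x1]),None,fx=s,fy=s,interpolation=cv2.INTER_CUBIC); cv2.imwrite(f"pics/{name}.png",c)
E
python3 - <<'E'
from h import *
t=cv2.imread("pics/top0.png"); s=cv2.imread("pics/side0.png")
def blobs(n,im):
    hsv=cv2.cvtColor(im,cv2.COLOR_BGR2HSV)
    m=cv2.inRange(hsv,(105,130,60),(128,255,255))
    N,l,st,c=cv2.connectedComponentsWithStats(m)
    for i in range(1,N):
        if st[i,4]>25:
            r=cv2.minAreaRect(np.argwhere(l==i)[:,::-1].astype(np.float32))
            print(n,st[i],c[i].round(1),[np.round(x,1) for x in r],atz(n,c[i],36).round(0),np.hypot(*atz(n,c[i],36)[:2]).round(0))
blobs("top",t);blobs("side",s)
crop("top",235,140,330,225,8,"gate",t); crop("top",190,200,430,340,3.3,"dies",t); crop("side",270,140,380,250,6,"gates",s)
E
```

```text
top [ 76   0  88   9 635] [116.3   3.2] [array([119.5,   4. ]), array([87.,  8.]), np.float64(0.0)] [1039.  409.   36.] 1117.0
top [264 193   4   9  28] [265.5 196.9] [array([265.5, 197. ]), array([8., 3.]), np.float64(90.0)] [532.  34.  36.] 533.0
top [276 194   4   8  29] [277.7 197.4] [array([277.5, 197.5]), array([7., 3.]), np.float64(90.0)] [530.   4.  36.] 530.0
top [357 215  28  49 896] [370.3 238.8] [array([370.4, 238.9]), array([46.7, 21.6]), np.float64(81.3)] [ 422. -224.   36.] 478.0
top [200 243  43  49 948] [220.8 267. ] [array([220.7, 266.9]), array([46.7, 22.3]), np.float64(56.7)] [361. 147.  36.] 390.0
top [285 257  50  33 845] [309.4 272.8] [array([309.2, 272.9]), array([21.6, 46.8]), np.float64(73.6)] [342. -71.  36.] 349.0
top [375 291  51  35 996] [399.6 308.2] [array([399.7, 308. ]), array([22.5, 47.4]), np.float64(71.6)] [ 250. -291.   36.] 384.0
top [ 43 378   9  11  58] [ 46.6 382.3] [array([ 46.2, 382.2]), array([ 5.9, 11.1]), np.float64(32.0)] [ 90. 577.  36.] 584.0
top [ 78 389  11  11  99] [ 83.7 394.6] [array([ 83., 394.]), array([10., 10.]), np.float64(9
[... 730 characters left out ...]
ray([10.2,  4.1]), np.float64(14.0)] [ 62. 657.  36.] 660.0
side [ 60 179   7  10  43] [ 62.6 184.2] [array([ 62.7, 183.4]), array([5.5, 9.6]), np.float64(7.1)] [-10. 563.  36.] 563.0
side [214 196  36  29 532] [231.8 209.9] [array([232., 210.]), array([17. , 39.6]), np.float64(45.0)] [349. 132.  36.] 373.0
side [243 236  49  34 806] [267.4 252. ] [array([266.9, 251.7]), array([48.4, 20.8]), np.float64(28.6)] [333. -85.  36.] 344.0
side [306 254  51  39 914] [330.5 273.2] [array([331.2, 272.8]), array([22.7, 51. ]), np.float64(56.3)] [ 411. -236.   36.] 474.0
side [ 256  303   62   50 1403] [287.  327.1] [array([286.6, 325.9]), array([59.6, 28.6]), np.float64(33.7)] [ 243. -304.   36.] 390.0
```

View pics/gate.png

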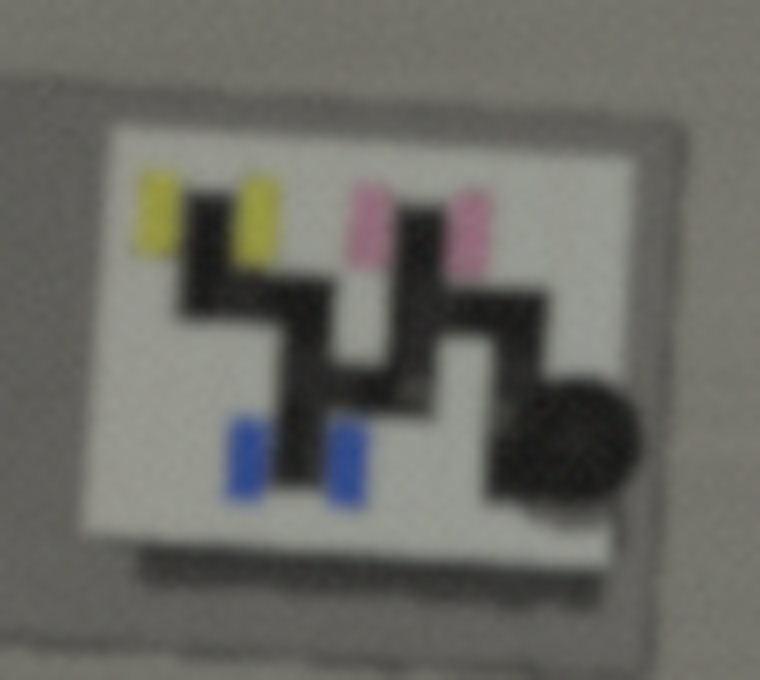

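View pics/dies.png

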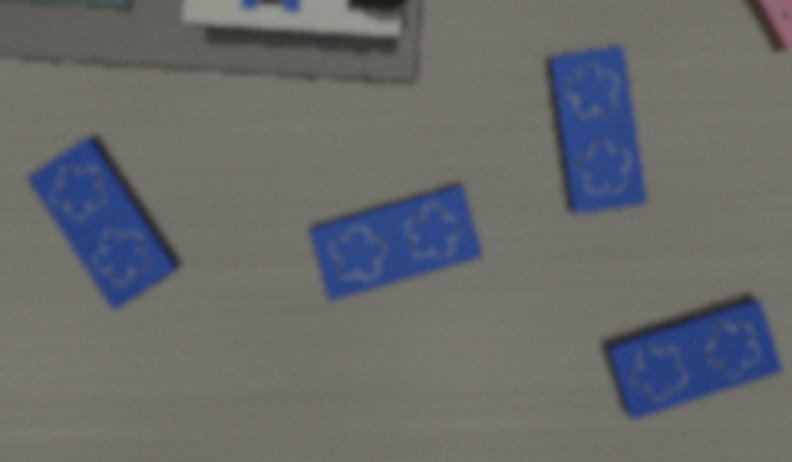

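View pics/gates.png

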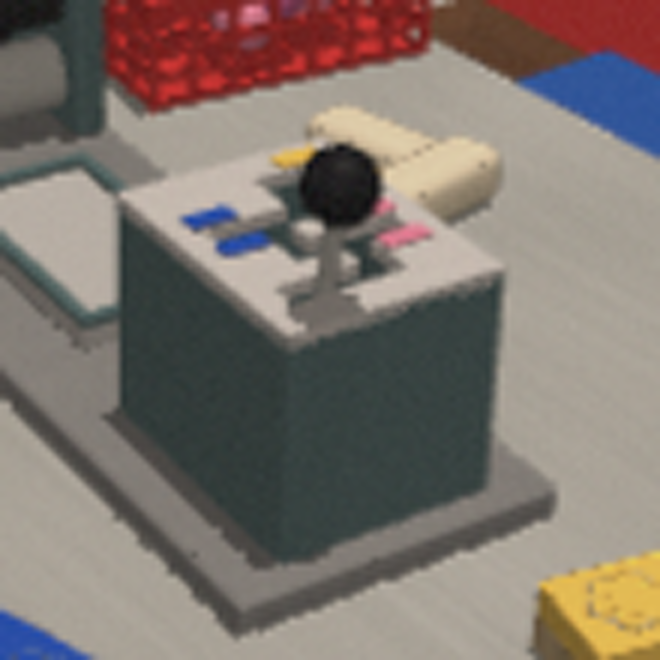

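```bash
python3 - <<'E'
from h import *
t=cv2.imread("pics/top0.png"); s=cv2.imread("pics/side0.png")
crop("top",150,145,250,215,8,"tray",t); crop("top",345,205,395,275,8,"dieT",t); crop("side",295,245,365,305,9,"dieS",s);crop("side",240,150,330,210,8,"trayS",s)
E
```

```text
(no output)
```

View pics/tray.png

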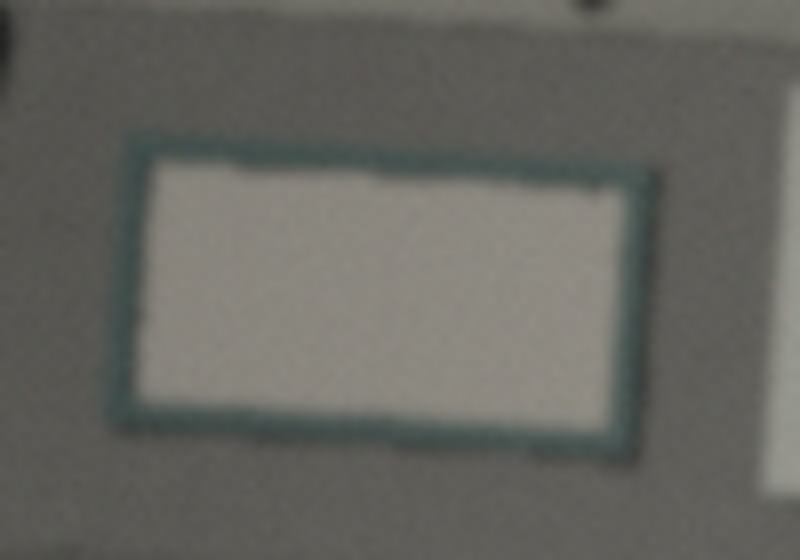

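View pics/trayS.png

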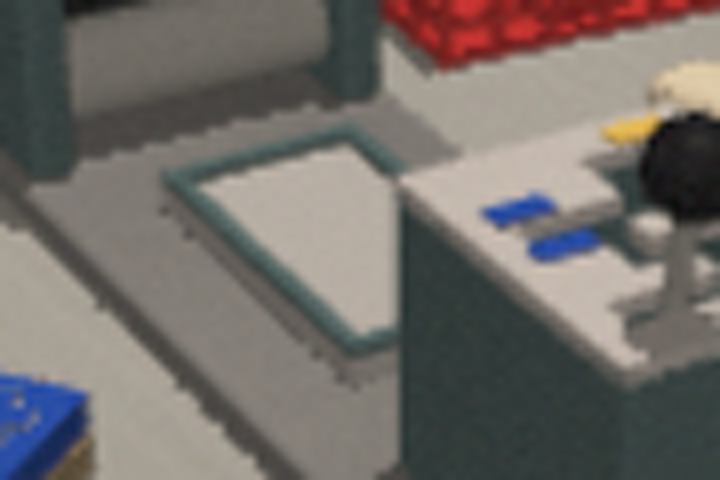

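View pics/dieT.png

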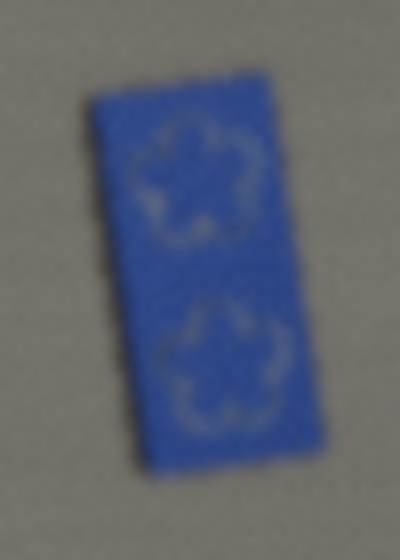

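View pics/dieS.png

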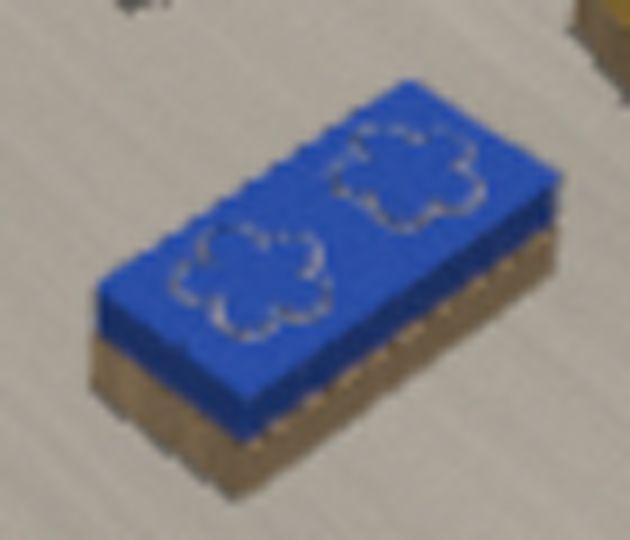

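```bash
cat > fit.py <<'E'
from h import *
from scipy.optimize import least_squares
c=lambda x,y,s,x0,y0:((x+.5)/s-.5+x0,(y+.5)/s-.5+y0)
obs=[]
for P,q in [((58,74,140),(112,122)),((58,-74,140),(635,152)),((-58,74,140),(82,533)),((-58,-74,140),(612,570)),
 ((-34,29.5,142),(247,460)),((-34,.5,142),(347,463)),((34,59.5,142),(158,213)),((34,30.5,142),(256,222)),((34,-.5,142),(370,226)),((34,-29.5,142),(470,235))]:
    obs.append(("top",P,c(*q,8,235,140)))
for P,q in [((-58,-74,140),(290,347)),((-58,74,140),(120,197)),((58,-74,140),(505,270)),((-34,29.5,142),(210,218)),((-34,.5,142),(245,244))]:
    obs.append(("side",P,c(*q,6,270,140)))
# tray: inner floor-ish rim top inner corners z35, outer
for P,q in [((46,298,35),(128,138)),((46,132,35),(652,170)),((-46,298,35),(113,432)),((-46,132,35),(632,460))]:
    obs.append(("top",P,c(*q,8,150,145)))
for P,q in [((-46,298,35),(167,178)),((46,298,35),(350,127)),((-46,132,35),(350,355))]:
    obs.append(("side",P,c(*q,8,240,150)))
def res(p,use):
    R=Ro.from_euler("z",p[3],degrees=True).as_matrix(); o=np.array([p[0],p[1],p[2]])
    return np.concatenate([proj(n,o+R@np.array(P,float))-np.array(q) for n,P,q in use])
if __name__=="__main__":
    for nm in ("top","side",None):
        use=[o for o in obs if nm is None or o[0]==nm]
        r=least_squares(res,[560,20,0,-3],args=(use,),loss="soft_l1"); print(nm,r.x.round(2),np.sqrt((r.fun**2).mean()).round(2)); 
    print(r.fun.reshape(-1,2).round(1).tolist())
    b=np.array([tri(a,b)[0] for a,b in []])
    T=dict(TL=(93,100),TR=(270,75),BR=(328,450),BL=(152,472)); S=dict(TL=(412,80),TR=(560,180),BR=(247,403),BL=(100,290))
    X={}
    for k in T:
        p,e=tri(c(*S[k],9,295,245),c(*T[k],8,345,205)); X[k]=p; print(k,p.round(1),e.round(1), atz("top",c(*T[k],8,345,205),36).round(1), atz("side",c(*S[k],9,295,245),36).round(1))
    print("mid",np.mean(list(X.values()),0).round(1))
    for m in ("TL","TR"): pass
    d=(X["TL"]+X["TR"]-X["BL"]-X["BR"]); print("yaw long",np.degrees(np.arctan2(d[1],d[0])))
    w=(X["TL"]+X["BL"]-X["TR"]-X["BR"]); print("short normal",np.degrees(np.arctan2(w[1],w[0])),np.linalg.norm(d)/2,np.linalg.norm(w)/2)
    k,e=tri(c(340,187,6,270,140),c(572,443,8,235,140)); print("knob",k,e)
    p=r.x; R=Ro.from_euler("z",p[3],degrees=True).as_matrix()
    kl=R.T@(k-p[:3]); print("knob local",kl, "stick", kl*140/kl[2], np.linalg.norm(kl))
E
python3 fit.py
```

```text
top [557.15  -8.55  -3.79  -4.47] 0.38
side [559.75  -5.06  -7.12  -4.64] 0.42
None [557.18  -8.44  -4.66  -4.54] 0.4
[[0.1, 0.8], [-0.4, 0.7], [0.5, 0.3], [-0.4, -0.6], [0.1, -0.1], [0.4, 0.2], [-0.1, 0.1], [0.4, -0.3], [-0.2, 0.0], [0.1, -0.4], [0.1, -1.1], [-0.4, 0.1], [0.3, 0.1], [0.1, 0.4], [-0.1, 0.6], [-0.0, -0.0], [0.2, -0.3], [-0.9, -0.4], [0.2, -0.1], [-1.0, -0.1], [0.1, -0.1], [0.2, -0.1]]
TL [ 477.4 -191.7   32.3] 1.6 [ 476.7 -190.8   36. ] [ 475.  -195.4   36. ]
TR [ 483.3 -246.7   32.3] 0.1 [ 483.3 -246.1   36. ] [ 480.2 -249.6   36. ]
BR [ 366.2 -261.1   31.4] 0.7 [ 366.9 -260.5   36. ] [ 362.9 -264.4   36. ]
BL [ 360.9 -206.5   30.4] 0.1 [ 361.4 -205.8   36. ] [ 357.4 -211.3   36. ]
mid [ 421.9 -226.5   31.6]
yaw long 7.127381734246388
short normal 95.83970389192028 117.75611209397591 55.073052191499634
knob [524.55934437 -68.63278071 195.76900683] 0.43223273581609295
knob local [-27.75766867 -62.58417219 200.42928529] stick [-19.38875154 -43.71508931 140.        ] 211.7998233694788
```

```bash
cat >> h.py <<'E'
def go(P,jaw=None):
    """print needed shift (cm, tool axes now) and turn (units) to put TCP at P with jaw (tool y) at world angle jaw deg mod 180"""
    s=env.state(); R=Ro.from_euler("xyz",s["ee_rot"],degrees=True).as_matrix()
    d=R.T@(np.asarray(P,float)-s["ee_pos"])/10
    a=np.degrees(np.arctan2(R[1,1],R[0,1]))
    print("t",s["time_s"],"pos",s["ee_pos"].round(1),"x-axis",R[:,0].round(3),"jaw",a.round(2),"q",s["qpos"].round(1),"F",s["force"].round(1),"w",s["gripper_width"].round(1))
    print("shift now cm",d.round(2))
    if jaw is not None:
        t=(jaw-a+90)%180-90  # world yaw change
        for tt in (t,):
            # sign: rotation about tool x
            sg=np.sign(R[2,0]); print("turn units",(sg*tt/6).round(2))
            R2=R@Ro.from_euler("x",sg*tt,degrees=True).as_matrix()
            print("shift after turn",(R2.T@(np.asarray(P,float)-s["ee_pos"])/10).round(2))
E
python3 - <<'E'
from h import *; from fit import *
for nm in ("top","side",None):
    use=[o for o in obs if nm is None or o[0]==nm]
    r=least_squares(lambda q:res([q[0],q[1],0,q[2]],use),[560,20,-3],loss="soft_l1"); print(nm,r.x.round(2),np.sqrt((r.fun**2).mean()).round(2))
x,y,w=r.x; R=Ro.from_euler("z",w,degrees=True).as_matrix(); print("tray",R@[0,215,30]+[x,y,0])
go([421.5,-227.5,150],96.8)
E
```

```text
top [556.76  -8.97  -4.49] 0.41
side [552.06 -15.13  -4.9 ] 0.45
None [556.46  -9.34  -4.53] 0.69
tray [573.44885957 204.98648202  30.        ]Traceback (most recent call last):
  File "<stdin>", line 6, in <module>
  File "h.py", line 28, in go
    print("t",s["time_s"],"pos",s["ee_pos"].round(1),"x-axis",R[:,0].round(3),"jaw",a.round(2),"q",s["qpos"].round(1),"F",s["force"].round(1),"w",s["gripper_width"].round(1))
                                                                                                                                                  ^^^^^^^^^^^^^^^^^^^^^^^^
AttributeError: 'float' object has no attribute 'round'
```

```bash
sed -i 's/s\["gripper_width"\].round(1)/round(s["gripper_width"],1)/' h.py
python3 - <<'E'
from h import *
go([421.5,-227.5,150],96.6)
E
```

```text
t 0.1 pos [183.9 544.4 238.2] x-axis [-0.001 -0.002 -1.   ] jaw 71.33 q [70.2 18.3 89.7  0.  72.  -1.1] F [-0.2 -0.5  0.6] w 91.0
shift now cm [  8.92 -65.51  47.22]
turn units -4.21
shift after turn [  8.92 -79.39  14.74]
```

Emit:
jog_arm(plan=[0,-1.3,1,0.5,0,-2.8,2,0,0,-2.8,2,0,0,-2.8,2,0,0,-2.8,2,0,0,-2.8,2,0,0,-2.8,2,0,0,-2.8,2,0,0,-2.8,2,0,0,-2.8,2,0,0,-2.8,2,0,0,-2.8,2,0], claw=9.1, newtons=20)

```text
time_s: 1.1
ee_pos: [279.8, 160.1, 238.8]
ee_rot: [-5.4, 90.0, -27.0]
force: [1.3, -0.7, -0.1]
gripper_width: 90.9
```

```bash
python3 - <<'E'
from h import *
go([421.5,-227.5,150],96.6)
E
```

```text
t 1.1 pos [279.8 160.1 238.8] x-axis [ 0. -0. -1.] jaw 68.39 q [ 27.7  -5.3 117.4  -0.   67.9 -40.6] F [ 1.3 -0.7 -0.1] w 90.9
shift now cm [  8.88 -30.82  27.46]
turn units -4.7
shift after turn [  8.88 -40.14   9.62]
```

Emit:
jog_arm(plan=[0,-2.6,2.4,0,0,-2.6,2.4,0,0,-2.6,2.4,0,0,-2.6,2.4,0,0,-2.6,2.4,0,0,-2.6,2.4,0,0,-2.6,2.4,0,0,-2.6,2.4,0,0,-2.6,2.4,0,0,-2.6,2.4,0,0,-2.6,2.4,0,0,-1,0.6,0])

```text
time_s: 2.1
ee_pos: [423.4, -217.0, 238.4]
ee_rot: [-39.3, 89.9, -61.1]
force: [1.1, -0.2, -0.2]
gripper_width: 90.9
```

Emit:
jog_arm(plan=[0,0,0,1.1,0,0,0,1.1,0,0,0,1.1,0,0,0,1.1,0,0,0,1.1,0,0,0,1.1,0,0,0,1.1,0,0,0,1.1,0,0,0,1.1,0,0,0,1.1,0,0,0,1.1,0,0,0,1.1])

```text
time_s: 3.1
ee_pos: [421.3, -212.3, 238.6]
ee_rot: [-121.5, 89.9, 137.3]
force: [-0.5, -0.8, 0.4]
gripper_width: 90.7
```

Emit:
jog_arm(plan=[0,0,0,1.1,0,0,0,1.1,0,0,0,1.1,0,0,0,1.1,0,0,0,1.1,0,0,0,1.1,0,0,0,1.1,0,0,0,1.1,0,0,0,1.1,0,0,0,1.1,0,0,0,1.1,0,0,0,0])

```text
time_s: 4.1
ee_pos: [421.3, -212.4, 238.7]
ee_rot: [-50.9, 89.9, 135.6]
force: [-0.7, -0.3, 1.4]
gripper_width: 91.0
```

```bash
python3 - <<'E'
from h import *
go([421.5,-227.5,120],96.6)
E
```

```text
t 4.1 pos [ 421.3 -212.4  238.7] x-axis [-0.001  0.001 -1.   ] jaw -83.56 q [-28.2   9.  102.3   0.   68.7  55.4] F [-0.7 -0.3  1.4] w 91.0
shift now cm [11.86  1.51  0.14]
turn units -0.03
shift after turn [11.86  1.51  0.15]
```

Descend to z≈100 and check the fingers against the die in both views.

Emit:
jog_arm(plan=[2,0.5,0,0,3,0.5,0.1,0,3,0.5,0,0,3,0,0,0,2,0,0,0,0,0,0,0])

```text
time_s: 4.6
ee_pos: [419.4, -226.1, 105.0]
ee_rot: [-37.3, 89.4, 149.4]
force: [-0.8, 0.1, -0.1]
gripper_width: 90.9
```

```bash
python3 - <<'E'
from h import *
go([421.5,-227.5,34],96.6)
t=env.grab_frame("top")[:,:,::-1]; s=env.grab_frame("side")[:,:,::-1]
crop("top",320,190,420,290,6,"a_t",t); crop("side",260,190,400,310,5,"a_s",s)
E
```

```text
t 4.6 pos [ 419.4 -226.1  105. ] x-axis [-0.008  0.005 -1.   ] jaw -83.31 q [-29.7  17.5 112.8   0.   50.2  53.6] F [-0.8  0.1 -0.1] w 90.9
shift now cm [ 7.1   0.2  -0.25]
turn units 0.01
shift after turn [ 7.1   0.2  -0.25]
```

View pics/a_t.png

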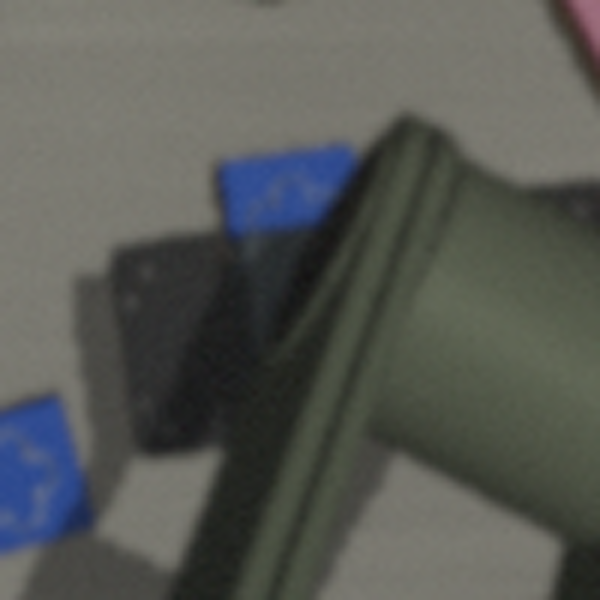

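View pics/a_s.png

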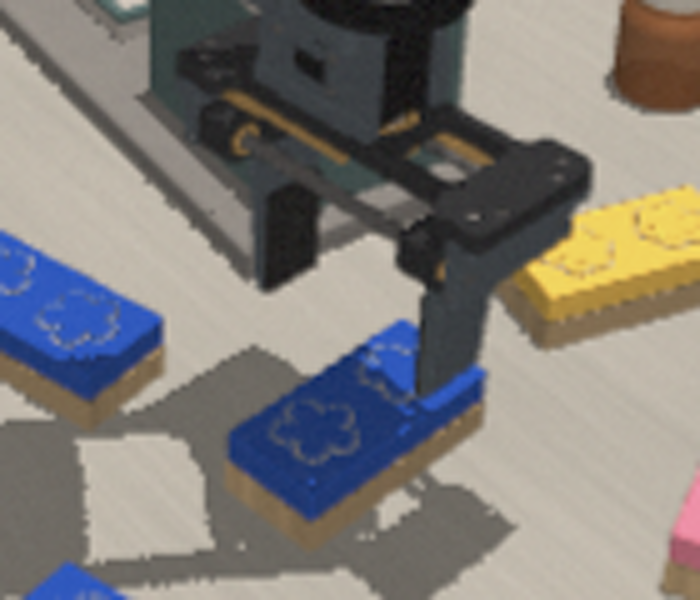

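```bash
python3 - <<'E'
from h import *
s=env.state(); R=Ro.from_euler("xyz",s["ee_rot"],degrees=True).as_matrix()
for n,o,sc in (("side",(260,190),5),):
  for y in (45.5,59,-45.5,-59):
    for z in (-16,16): print(y,z,((proj(n,s["ee_pos"]+R@[25,y,z])-o+.5)*sc).round(0))
E
```

```text
45.5 -16 [467. 353.]
45.5 16 [418. 386.]
59 -16 [489. 368.]
59 16 [441. 401.]
-45.5 -16 [322. 259.]
-45.5 16 [273. 288.]
-59 -16 [302. 246.]
-59 16 [253. 275.]
```

Emit:
jog_arm(plan=[1.5,0,-0.1,0,1.5,0,-0.1,0,1.5,0,0,0,1.3,0,0,0,0.6,0,0,0,0.2,0,0,0,0,0,0,0])

```text
time_s: 5.28
ee_pos: [425.1, -228.1, 43.8]
ee_rot: [148.1, 89.9, -25.3]
force: [-0.3, 0.3, 0.0]
gripper_width: 90.4
```

```bash
python3 - <<'E'
from h import *
go([421.5,-226.5,34],96.6)
E
```

```text
t 5.2833 pos [ 425.1 -228.1   43.8] x-axis [ 0.001 -0.001 -1.   ] jaw -83.43 q [-29.6  22.7 116.5   0.   40.8  53.8] F [-0.3  0.3  0. ] w 90.4
shift now cm [ 0.98 -0.2   0.35]
turn units -0.01
shift after turn [ 0.98 -0.2   0.35]
```

Emit:
jog_arm(plan=[0.6,-0.2,0.2,0,0.4,0,0.1,0,0,0,0,0,0,0,0,0])

```text
time_s: 5.62
ee_pos: [421.1, -226.1, 32.9]
ee_rot: [-62.2, 90.0, 124.3]
force: [-0.3, 0.1, 0.9]
gripper_width: 90.9
```

Emit:
jog_arm(plan=[0,0,0,0,0,0,0,0,0,0,0,0,0,0,0,0,0,0,0,0,0,0,0,0,0,0,0,0,0,0,0,0], claw=4.5, newtons=25)

```text
time_s: 6.28
ee_pos: [421.3, -226.1, 33.0]
ee_rot: [-175.0, 90.0, 11.5]
force: [-0.3, -0.4, 0.8]
gripper_width: 56.2
```

```bash
python3 - <<'E'
from h import *
go([421.5,-226.5,34],96.6)
E
```

```text
t 6.2833 pos [ 421.3 -226.1   33. ] x-axis [ 0.  0. -1.] jaw -83.47 q [-29.6  23.4 117.6   0.   39.   53.9] F [-0.3 -0.4  0.8] w 56.2
shift now cm [-0.1   0.04 -0.02]
turn units -0.01
shift after turn [-0.1   0.04 -0.02]
```

Emit:
jog_arm(plan=[-0.5,0,0,0,-1.2,0,0,0,-2.2,0,0,0,-2.8,0,0,0,-2.8,0,0,0,-2.8,0,0,0,-2.8,0,0,0,-2.8,0,0,0,-2.8,0,0,0,-2.4,0,0,0,-1.4,0,0,0,-0.6,0,0,0])

```text
time_s: 7.28
ee_pos: [421.6, -226.4, 286.3]
ee_rot: [145.1, 89.8, -28.4]
force: [0.5, 0.7, -3.0]
gripper_width: 56.0
```

```bash
python3 - <<'E'
from h import *
go([573.5,205.5,290],-4.5)
E
```

```text
t 7.2833 pos [ 421.6 -226.4  286.3] x-axis [ 0.003 -0.002 -1.   ] jaw -83.47 q [-29.6   7.8  96.8   0.   75.2  53.9] F [ 0.5  0.7 -3. ] w 56.0
shift now cm [ -0.4  -41.18 -20.  ]
turn units -13.16
shift after turn [ -0.4   11.75 -44.25]
```

Emit:
jog_arm(plan=[0,0,0,-0.7,0,0,0,-1.16,0,0,0,-1.16,0,0,0,-1.16,0,0,0,-1.16,0,0,0,-1.16,0,0,0,-1.16,0,0,0,-1.16,0,0,0,-1.16,0,0,0,-1.16,0,0,0,-1.16,0,0,0,-0.86])

```text
time_s: 8.28
ee_pos: [420.4, -225.7, 282.6]
ee_rot: [-116.5, 89.8, 149.3]
force: [0.7, 0.8, -2.9]
gripper_width: 55.9
```

Emit:
jog_arm(plan=[0,0.4,-1.6,0,0,0.9,-3,0,0,1,-3.6,0,0,1,-3.8,0,0,1,-3.8,0,0,1,-3.8,0,0,1,-3.8,0,0,1,-3.8,0,0,1,-3.8,0,0,1,-3.8,0,0,0.9,-3.4,0,0,0.8,-3,0])

```text
time_s: 9.28
ee_pos: [562.9, 178.3, 282.3]
ee_rot: [-76.5, 89.8, -170.9]
force: [0.5, -0.4, -2.6]
gripper_width: 55.9
```

Emit:
jog_arm(plan=[0,0.5,-1.6,0,0,0.2,-0.8,0,0,0,0,0,0,0,0,0])

```text
time_s: 9.62
ee_pos: [571.4, 198.5, 283.0]
ee_rot: [-51.2, 89.8, -145.7]
force: [1.0, 1.1, -3.3]
gripper_width: 56.1
```

```bash
python3 - <<'E'
from h import *
go([573.5,205.5,90],-4.5)
E
```

```text
t 9.6167 pos [571.4 198.5 283. ] x-axis [-0.002 -0.002 -1.   ] jaw -4.5 q [18.1 19.8 81.  -0.  79.3 22.6] F [ 1.   1.1 -3.3] w 56.1
shift now cm [19.3   0.19 -0.74]
turn units 0.0
shift after turn [19.3   0.19 -0.74]
```

Emit:
jog_arm(plan=[1,0.2,-0.4,0,2,0,-0.3,0,2.6,0,0,0,2.8,0,0,0,2.8,0,0,0,2.8,0,0,0,2.4,0,0,0,1.6,0,0,0,0.8,0,0,0,0,0,0,0,0,0,0,0])

```text
time_s: 10.53
ee_pos: [574.9, 205.5, 96.3]
ee_rot: [113.5, 90.0, 18.9]
force: [0.9, 0.7, -1.8]
gripper_width: 56.1
```

```bash
python3 - <<'E'
from h import *
go([573.5,205.5,64],-4.5)
t=env.grab_frame("top")[:,:,::-1]; s=env.grab_frame("side")[:,:,::-1]
crop("top",140,130,260,220,6,"b_t",t); crop("side",200,110,340,230,5,"b_s",s)
E
```

```text
t 10.5333 pos [574.9 205.5  96.3] x-axis [ 0.  0. -1.] jaw -4.56 q [18.6 28.2 96.   0.  55.8 23.2] F [ 0.9  0.7 -1.8] w 56.1
shift now cm [ 3.23 -0.14  0.02]
turn units -0.01
shift after turn [ 3.23 -0.14  0.02]
```

View pics/b_t.png

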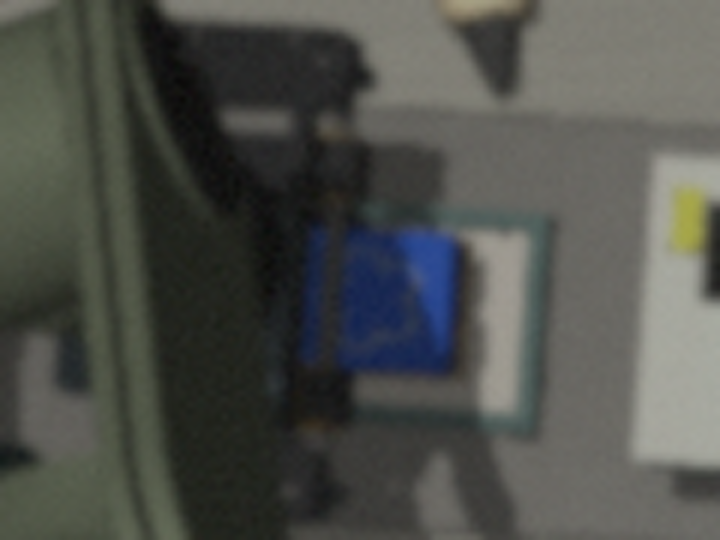

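View pics/b_s.png

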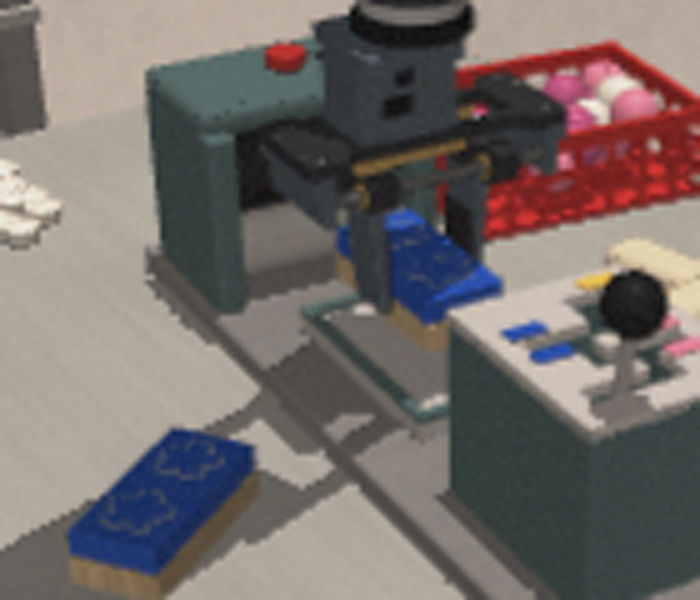

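```bash
python3 - <<'E'
from h import *
p=[556.6,-9.1,0]; R=Ro.from_euler("z",-4.5,degrees=True).as_matrix()
for q,z in (((462,235),99),((458,376),99),((550,212),35),((535,435),35)):
    w=atz("top",(q[0]/6+139.6,q[1]/6+129.6),z); print((R.T@(w-p)).round(1), (R.T@(env.state()["ee_pos"]-p)).round(1))
E
```

```text
[ 28.5 153.6  99. ] [  2.1 216.   97.5]
[-27.  151.3  99. ] [  2.1 216.   97.5]
[ 47.5 131.8  35. ] [  2.1 216.   97.5]
[-46.  131.8  35. ] [  2.1 216.   97.5]
```

Emit:
jog_arm(plan=[0.6,-0.1,-0.2,0,0.9,0,0,0,0.8,0,0,0,0.4,0,0,0,0.2,0,0,0,0.1,0,0,0,0,0,0,0,0,0,0,0])

```text
time_s: 11.3
ee_pos: [574.0, 208.3, 66.1]
ee_rot: [123.0, 90.0, 28.5]
force: [0.2, 0.2, -2.6]
gripper_width: 56.0
```

Emit:
jog_arm(plan=[0.15,0,0,0,0.15,0,0,0,0,0,0,0,0,0,0,0])

```text
time_s: 11.63
ee_pos: [573.8, 208.2, 63.0]
ee_rot: [153.8, 90.0, 59.3]
force: [0.4, 0.4, -3.0]
gripper_width: 55.5
```

Emit:
jog_arm(plan=[0.1,0,0,0,0.1,0,0,0,0,0,0,0,0,0,0,0])

```text
time_s: 11.97
ee_pos: [573.8, 208.2, 62.9]
ee_rot: [122.0, 90.0, 27.4]
force: [-2.9, -0.8, 9.6]
gripper_width: 56.3
```

Emit:
jog_arm(plan=[-0.15,0,0,0,0,0,0,0,0,0,0,0,0,0,0,0,0,0,0,0,0,0,0,0], claw=7.5)

```text
time_s: 12.47
ee_pos: [573.8, 208.2, 62.3]
ee_rot: [-83.7, 90.0, -178.2]
force: [0.2, -0.3, 0.2]
gripper_width: 74.9
```

Emit:
jog_arm(plan=[-0.5,0,0,0,-1.2,0,0,0,-2.2,0,0,0,-2.8,0,0,0,-2.8,0,0,0,-2.8,0,0,0,-2.8,0,0,0,-2.8,0,0,0,-2.8,0,0,0,-2,0,0,0,-0.6,0,0,0,0,0,0,0])

```text
time_s: 13.47
ee_pos: [574.4, 208.4, 297.4]
ee_rot: [114.5, 89.8, 20.0]
force: [0.1, -0.1, -0.4]
gripper_width: 75.1
```

```bash
python3 - <<'E'
from h import *
go([524,-69,280])
t=env.grab_frame("top")[:,:,::-1]; s=env.grab_frame("side")[:,:,::-1]
crop("top",140,130,260,220,6,"c_t",t); crop("side",200,110,340,230,5,"c_s",s)
E
```

```text
t 13.4667 pos [574.4 208.4 297.4] x-axis [ 0.004  0.001 -1.   ] jaw -4.51 q [18.9 19.9 78.9  0.  81.  23.4] F [ 0.1 -0.1 -0.4] w 75.1
shift now cm [ 1.68 -2.85 28.05]
```

View pics/c_s.png

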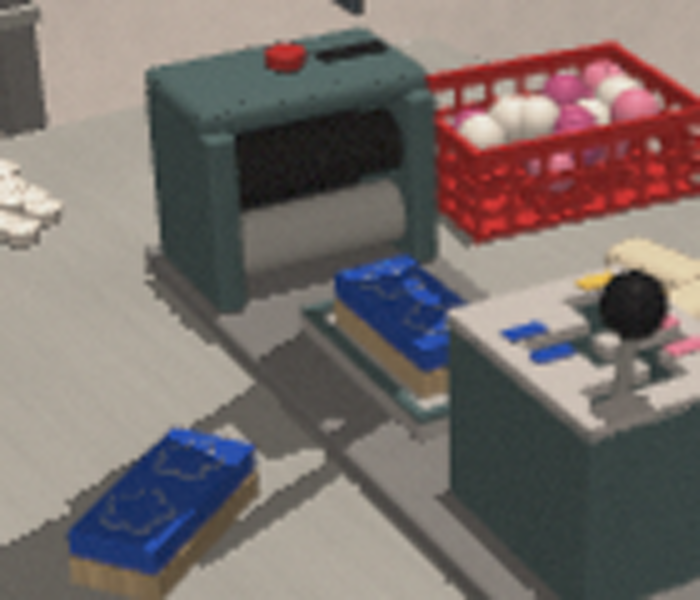

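```bash
python3 - <<'E'
from h import *
t=env.grab_frame("top"); 
g=t[140:225,235:330].max(2); m=(g<45).astype(np.uint8)
crop("top",235,140,330,225,8,"d_t",t[:,:,::-1])
m=cv2.morphologyEx(m,cv2.MORPH_OPEN,np.ones((9,9),np.uint8))
print([ (c+[235,140],) for c in cv2.connectedComponentsWithStats(m)[3][1:]])
for q in [c+[235,140] for c in cv2.connectedComponentsWithStats(m)[3][1:]]: print(atz("top",q,198))
E
```

```text
[(array([305.88741722, 194.60264901]),)]
[524.96573455 -68.16017588 198.        ]
```

Emit:
jog_arm(plan=[0,-0.2,1.5,0,0,-0.3,2.6,0,0,-0.3,3.2,0,0,-0.3,3.2,0,0,-0.3,3.2,0,0,-0.3,3.2,0,0,-0.3,3,0,0,-0.3,3,0,0.3,-0.2,2.4,0,0.4,-0.2,1.5,0,0.4,-0.1,0.9,0,0,0,0,0])

```text
time_s: 14.62
ee_pos: [522.6, -67.6, 282.7]
ee_rot: [-84.7, 89.8, -179.3]
force: [-0.3, 0.2, 0.1]
gripper_width: 74.9
```

```bash
python3 - <<'E'
from h import *
go([524.2,-70,204],-4.5)
t=env.grab_frame("top")[:,:,::-1]; s=env.grab_frame("side")[:,:,::-1]
crop("top",140,130,340,250,4,"e_t",t); crop("side",260,100,400,220,5,"e_s",s)
E
```

```text
t 14.6167 pos [522.6 -67.6 282.7] x-axis [-0.004 -0.    -1.   ] jaw -4.66 q [-8.6 12.6 91.3 -0.  76.3 -3.9] F [-0.3  0.2  0.1] w 74.9
shift now cm [7.87 0.21 0.22]
turn units -0.03
shift after turn [7.87 0.21 0.23]
```

View pics/e_t.png

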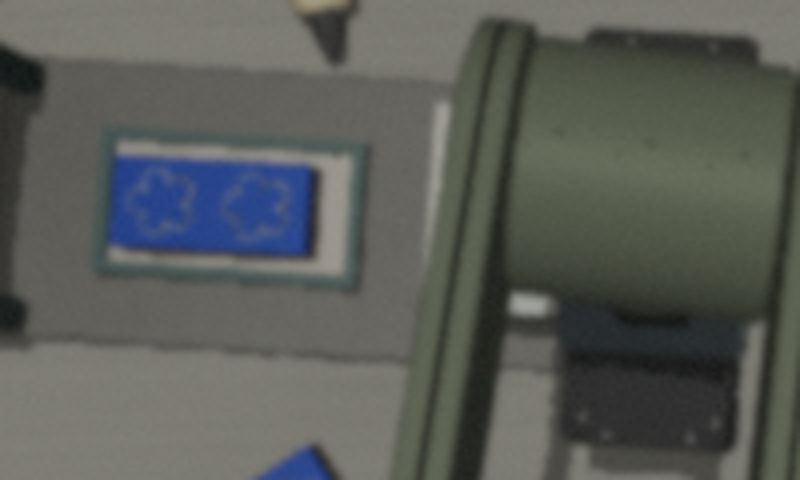

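View pics/e_s.png

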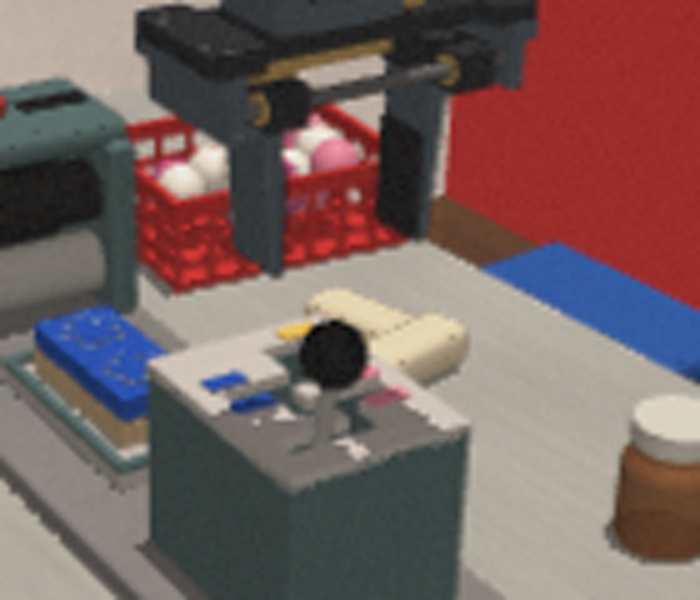

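```bash
python3 - <<'E'
from h import *
p=[556.6,-9.1,0]; R=Ro.from_euler("z",-4.5,degrees=True).as_matrix()
P=[]
for q in ((112,155),(312,165),(306,256),(108,245)):
    w=atz("top",((q[0]+.5)/4+139.5,(q[1]+.5)/4+129.5),66); P.append(R.T@(w-p)); print(P[-1].round(1))
print(np.mean(P,0)-[0,215,0])
go([524.5,-69,204],-4.5)
E
```

```text
[ 26.5 280.1  66. ]
[ 27.2 158.1  66. ]
[-28.3 157.9  66. ]
[-28.4 278.4  66. ]
[-0.74420942  3.65551381 66.        ]
t 14.7167 pos [523.7 -65.7 283.7] x-axis [-0.001  0.001 -1.   ] jaw -4.54 q [-8.4 12.6 91.1  0.  76.4 -3.9] F [ 0.6 -0.2  0.7] w 75.0
shift now cm [7.97 0.12 0.33]
turn units -0.01
shift after turn [7.97 0.12 0.33]
```

Emit:
jog_arm(plan=[0.8,0.1,0.3,0,1.8,0,0,0,2,0,0,0,1.8,0,0,0,1,0,0,0,0.4,0,0,0,0.1,0,0,0,0,0,0,0])

```text
time_s: 15.38
ee_pos: [525.4, -68.5, 205.8]
ee_rot: [92.2, 89.9, -2.2]
force: [-0.3, 0.6, 0.1]
gripper_width: 75.3
```

```bash
python3 - <<'E'
from h import *
go([524.5,-69,204],-4.5)
t=env.grab_frame("top")[:,:,::-1]; s=env.grab_frame("side")[:,:,::-1]
crop("side",260,100,400,220,5,"f_s",s)
E
```

```text
t 15.3833 pos [525.4 -68.5 205.8] x-axis [ 0.001 -0.    -1.   ] jaw -4.47 q [-8.7 15.6 98.6  0.  65.8 -4.2] F [-0.3  0.6  0.1] w 75.3
shift now cm [ 0.18 -0.09  0.05]
turn units 0.0
shift after turn [ 0.18 -0.09  0.05]
```

View pics/f_s.png

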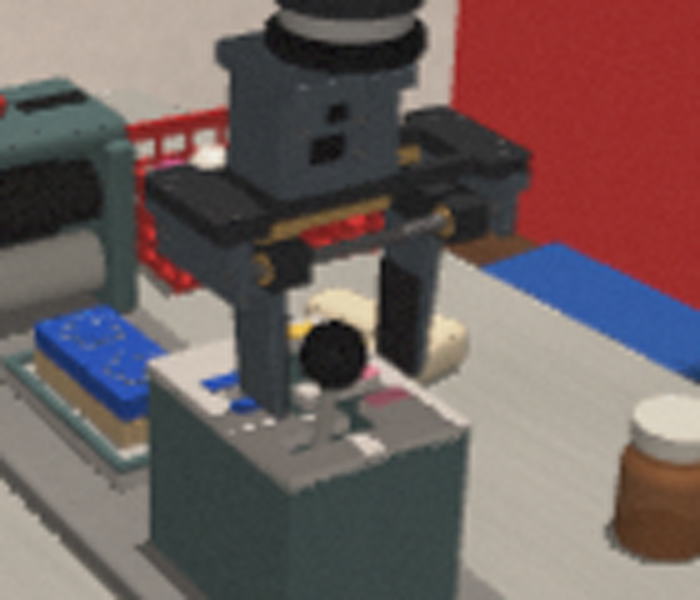

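Emit:
jog_arm(plan=[0.1,-0.1,0.05,0,0,0,0,0,0,0,0,0,0,0,0,0,0,0,0,0,0,0,0,0,0,0,0,0,0,0,0,0], claw=2.8, newtons=15)

```text
time_s: 16.15
ee_pos: [524.0, -69.2, 204.5]
ee_rot: [108.8, 90.0, 14.3]
force: [0.7, -0.0, -0.4]
gripper_width: 34.8
```

```bash
cat >> h.py <<'E'
PIV=np.array([556.6,-9.1,0]); MW=-4.5; MR=Ro.from_euler("z",MW,degrees=True).as_matrix()
def knobw(u,v):
    q=np.array([u,v,140.]); return PIV+MR@(210*q/np.linalg.norm(q))
def tcpfor(u,v): return knobw(u,v)+[0,0,6]
def stick():
    s=env.state(); R=Ro.from_euler("xyz",s["ee_rot"],degrees=True).as_matrix()
    g=MR.T@(s["ee_pos"]+R[:,0]*6-PIV); z=np.sqrt(max(210**2-g[0]**2-g[1]**2,1)); print("t",round(s["time_s"],2),"stick est",(g[:2]*140/z).round(1),"knob z exp",z.round(1),"grasp z",g[2].round(1),"F",s["force"].round(1),"F local",(MR.T@s["force"]).round(1),"w",round(s["gripper_width"],1))
def legs(*uv):
    for a,b in zip(uv,uv[1:]):
        # tool axes: x down, y=u, z=-v
        d=MR.T@(knobw(*b)-knobw(*a))/10; print(a,b,"shift cm",np.round([-d[2],d[0],-d[1]],2))
E
python3 - <<'E'
from h import *
stick()
legs((-19,-45),(12,-45),(12,-15),(-12,-15),(-12,15),(-34,15))
E
```

```text
t 16.15 stick est [-19.6 -44.1] knob z exp 198.5 grasp z 198.5 F [ 0.7 -0.  -0.4] F local [ 0.7  0.  -0.4] w 34.8
(-19, -45) (12, -45) shift cm [-0.1   4.4   0.03]
(12, -45) (12, -15) shift cm [-0.88  0.08 -4.18]
(12, -15) (-12, -15) shift cm [-0.   -3.57 -0.  ]
(-12, -15) (-12, 15) shift cm [-0.    0.   -4.46]
(-12, 15) (-34, 15) shift cm [ 0.51 -3.15  0.05]
```

Emit:
jog_arm(plan=[-0.03,0.4,0,0,-0.04,0.5,0,0,-0.04,0.5,0,0,-0.03,0.5,0,0,-0.01,0.5,0,0,0,0.5,0,0,0.01,0.5,0,0,0.01,0.5,0,0,0.01,0.3,0,0,0,0,0,0,0,0,0,0])

```text
time_s: 17.07
ee_pos: [566.4, -72.5, 205.6]
ee_rot: [100.9, 89.9, 6.4]
force: [-0.5, -1.0, 0.2]
gripper_width: 34.5
```

```bash
python3 - <<'E'
from h import *
stick()
E
```

```text
t 17.07 stick est [ 10.3 -43.7] knob z exp 200.0 grasp z 199.6 F [-0.5 -1.   0.2] F local [-0.4 -1.   0.2] w 34.5
```

Emit:
jog_arm(plan=[0,0.2,0,0,0,0.15,0,0,0,0,0,0,0,0,0,0])

```text
time_s: 17.4
ee_pos: [569.1, -72.7, 205.5]
ee_rot: [-118.8, 90.0, 146.7]
force: [-2.3, 0.1, 0.6]
gripper_width: 35.0
```

```bash
python3 - <<'E'
from h import *
stick()
E
```

```text
t 17.4 stick est [ 12.2 -43.8] knob z exp 199.7 grasp z 199.5 F [-2.3  0.1  0.6] F local [-2.3 -0.1  0.6] w 35.0
```

Emit:
jog_arm(plan=[-0.1,0,-0.4,0,-0.12,0,-0.5,0,-0.12,0,-0.5,0,-0.11,0,-0.5,0,-0.1,0.02,-0.5,0,-0.09,0.02,-0.5,0,-0.08,0.02,-0.5,0,-0.06,0.02,-0.4,0,-0.03,0,-0.2,0,0,0,0,0,0,0,0,0])

```text
time_s: 18.32
ee_pos: [573.6, -32.7, 213.9]
ee_rot: [110.5, 89.9, 16.0]
force: [1.3, -0.1, 1.0]
gripper_width: 35.0
```

```bash
python3 - <<'E'
from h import *
stick()
s=env.grab_frame("side")[:,:,::-1]
crop("side",260,100,400,220,5,"g_s",s)
E
```

```text
t 18.32 stick est [ 12.6 -15. ] knob z exp 208.0 grasp z 207.9 F [ 1.3 -0.1  1. ] F local [1.3 0.  1. ] w 35.0
```

View pics/g_s.png

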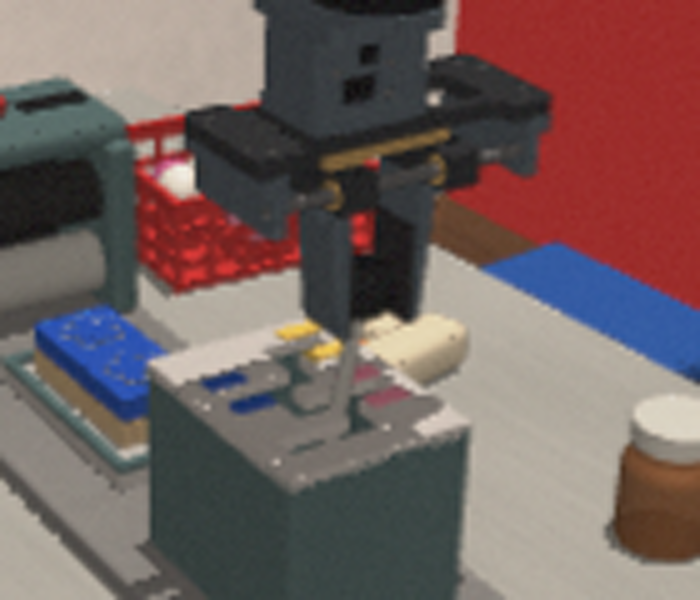

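Emit:
jog_arm(plan=[-0.03,-0.4,0,0,-0.03,-0.5,0,0,-0.02,-0.5,0,0,0,-0.5,0,0,0.02,-0.5,0,0,0.03,-0.5,0,0,0.03,-0.5,0,0,0,-0.3,0,0,0,0,0,0,0,0,0,0])

```text
time_s: 19.2
ee_pos: [535.7, -30.0, 213.8]
ee_rot: [-92.4, 89.9, 173.1]
force: [-0.0, -0.1, 2.8]
gripper_width: 35.0
```

```bash
python3 - <<'E'
from h import *
stick()
E
```

```text
t 19.2 stick est [-13.  -15.1] knob z exp 207.9 grasp z 207.8 F [-0.  -0.1  2.8] F local [-0.  -0.1  2.8] w 35.0
```

Now cross to v = 15.

Emit:
jog_arm(plan=[-0.06,0.05,-0.4,0,-0.05,0.05,-0.5,0,-0.04,0,-0.5,0,-0.02,0,-0.5,0,0,0,-0.5,0,0.01,0,-0.5,0,0.03,0,-0.5,0,0.05,0,-0.5,0,0.06,0,-0.4,0,0.02,0,-0.2,0,0,0,0,0,0,0,0,0])

```text
time_s: 20.2
ee_pos: [540.8, 15.0, 213.9]
ee_rot: [171.0, 90.0, 76.5]
force: [-0.4, 0.5, 3.9]
gripper_width: 35.1
```

```bash
python3 - <<'E'
from h import *
stick()
s=env.grab_frame("side")[:,:,::-1]
crop("side",260,100,400,220,5,"i_s",s)
E
```

```text
t 20.2 stick est [-11.9  15.4] knob z exp 208.0 grasp z 207.9 F [-0.4  0.5  3.9] F local [-0.4  0.5  3.9] w 35.1
```

View pics/i_s.png

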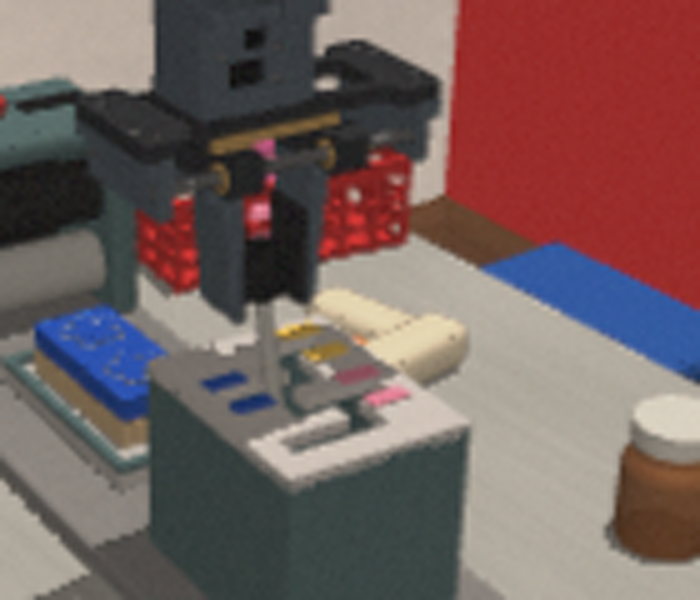

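Emit:
jog_arm(plan=[0.04,-0.4,0,0,0.06,-0.5,0,0,0.07,-0.5,0,0,0.08,-0.5,0,0,0.09,-0.5,0,0,0.1,-0.5,0,0,0.06,-0.3,0,0,0,0,0,0,0,0,0,0])

```text
time_s: 21.0
ee_pos: [508.1, 17.3, 208.5]
ee_rot: [-93.2, 89.9, 172.3]
force: [-0.5, 1.1, 1.9]
gripper_width: 34.7
```

```bash
python3 - <<'E'
from h import *
stick()
E
```

```text
t 21.0 stick est [-34.9  15.6] knob z exp 202.6 grasp z 202.5 F [-0.5  1.1  1.9] F local [-0.6  1.   1.9] w 34.7
```

Emit:
jog_arm(plan=[0.03,-0.2,0,0,0,0,0,0,0,0,0,0])

```text
time_s: 21.25
ee_pos: [506.9, 17.4, 208.3]
ee_rot: [-99.7, 90.0, 165.7]
force: [0.7, 0.9, 0.5]
gripper_width: 35.1
```

```bash
python3 - <<'E'
from h import *
stick()
E
```

```text
t 21.25 stick est [-35.7  15.6] knob z exp 202.3 grasp z 202.3 F [0.7 0.9 0.5] F local [0.6 1.  0.5] w 35.1
```

Release gently (equal opening), then rise straight up.

Emit:
jog_arm(plan=[0,0,0,0,0,0,0,0,0,0,0,0,0,0,0,0,0,0,0,0,0,0,0,0], claw=7)

```text
time_s: 21.75
ee_pos: [506.7, 17.3, 208.3]
ee_rot: [-86.7, 90.0, 178.8]
force: [-0.4, -1.0, 0.1]
gripper_width: 69.4
```

Emit:
jog_arm(plan=[-0.5,0,0,0,-1.2,0,0,0,-2,0,0,0,-2.5,0,0,0,-2,0,0,0,-1.5,0,0,0,-0.6,0,0,0,0,0,0,0])

```text
time_s: 22.42
ee_pos: [507.5, 17.4, 313.1]
ee_rot: [96.2, 89.8, 1.7]
force: [-0.1, 0.0, -0.3]
gripper_width: 70.5
```

Emit:
jog_arm(plan=[0,-1,0,0,0,-2,0,0,0,-2.5,0,0,0,-2.5,0,0,0,-2.5,0,0,0,-2.5,0,0,0,-2,0,0,0,-1,0,0,0,0,0,0,0,0,0,0])

```text
time_s: 23.25
ee_pos: [347.4, 30.0, 311.1]
ee_rot: [96.3, 90.0, 1.8]
force: [0.3, -0.3, 0.0]
gripper_width: 70.1
```

```bash
python3 - <<'E'
from h import *
stick()
t=env.grab_frame("top")[:,:,::-1];s=env.grab_frame("side")[:,:,::-1]
crop("side",230,100,390,240,5,"j_s",s); crop("top",150,130,350,250,4,"j_t",t)
E
```

```text
t 23.25 stick est [-29630.3   3152.2] knob z exp 1.0 grasp z 305.1 F [ 0.3 -0.3  0. ] F local [ 0.4 -0.2  0. ] w 70.1
```

View pics/j_s.png

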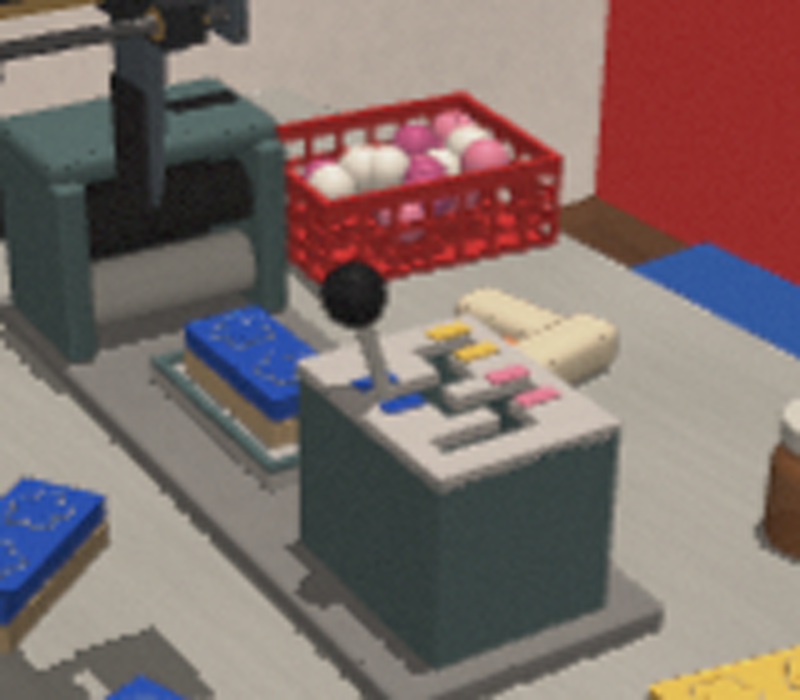

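View pics/j_t.png

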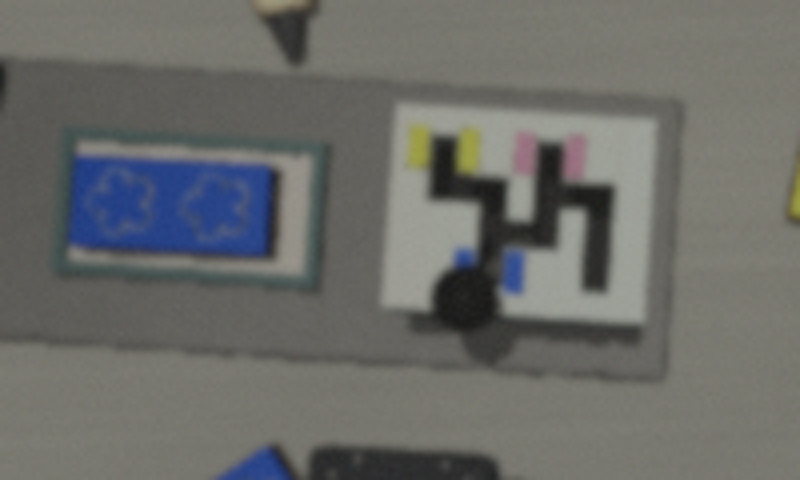

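```bash
python3 - <<'E'
from h import *
w=atz("top",(467.5/4+149.5,298.5/4+129.5),202.5); g=MR.T@(w-PIV); print((g*140/202.5).round(1))
k,e=tri((354.5/5+229.5,295.5/5+99.5),(467.5/4+149.5,298.5/4+129.5)); g=MR.T@(k-PIV); print(k,e,(g*140/g[2]).round(1))
s=env.state(); print(s["time_s"],abs(s["qvel"]).max()); env.job_done()
E
```

```text
[-35.9  14.2 140. ]
[505.98693089  16.03297168 200.56863848] 1.2862482843929128 [-36.6  14.7 140. ]
23.35 0.5114659756348933
the job is handed in; nothing more can be done
```

The blue die is lying in the infeed tray and the lever is at the end of the blue-marked slot (dead end B). I handed the job in at about 23.4 s, but `job_done()` gives no verdict.

**Die choice:** Four dies looked alike. I took the one farthest from the base, at top-view pixel (370, 239), about 478 mm out. The other three, at (221, 267), (310, 272) and (400, 308), were 349–390 mm out. I gripped it across its short side, set it down until the tool felt the floor, and let go before touching the lever.

**Lever path:** I pinched the knob and took it along the park lane to u = 12, then across to v = -15. From there it went back to u = -12, across to v = 15 and on to the blue end.

**Last checks:**
- **Die:** Its centre measured about (-0.7, +3.7) mm from the tray centre, against limits of 13 and 18 mm. It looked flat inside the rim. I did not measure its tilt or height separately after release.
- **Stick:** It measured (-36, 14) mm from the top view and (-37, 15) mm from both views, against a target of (-34, 15) mm and a limit of 8.5 mm.
- **Robot:** The arm was clear of everything, with joint speeds of at most about 0.5 °/s.

**Disagreements and gaps:**
- **Cameras:** Two-view heights came out about 4.5 mm too low for both the machine and the die. I put this down to side-camera calibration and relied mainly on the top view and the given heights.
- **Slot end:** The final 2 mm push gave no clear end-stop force, so the slot end is confirmed by position only.
- **Other objects:** I did not measure whether the other dies and objects stayed put, but nothing suggested I had touched them.

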